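# Hold the feeder's spring lever over to let the spool out

### The job

Tip the wooden feeder's spring lever over to the side that opens the spool's lane and hold it there for about a second, so that the waisted spool rolls down into the catch tray; then let the lever spring back upright. The plain roller must stay in its lane; do not touch the two turned pieces yourself, and leave the block plane and the finial where they stand.

Things in the scene. Friction and masses are not known exactly. Their poses are not given: they have to be found in the camera images.
- feeder: Fixed pale wooden feeder, 100 (x) x 280 (y) mm; origin: centre of its underside. Two open lanes, 32 mm wide, lie side by side with centres at its own x = -17.5 and +17.5 mm; they fall towards its -y, past the lever's gate blade (at y = +30 mm) and down a steep ramp into the catch tray. Side walls, 80 mm apart over all, are 106 mm high above the gate, 94 at the ramp, 60 at the tray.
- tray (a point): Centre of the catch tray's floor, 20 mm above the bench, at x = 0, y = -90 mm of the feeder. Inside the tray is 68 mm (x) by 77 mm (y).
- lever (a joint): Lever tilt, rad: 0 upright, + when the knob leans to the feeder's +x, stops at -0.5 and +0.5. Spring-centred, about 4 N at the knob at full tilt; released, it rights itself. The gate blade is part of it and moves the same way: leaning to +x opens the lane at x = -17.5 mm and keeps the other shut, leaning to -x opens that at x = +17.5. A lane is quite open from 0.4 rad.
- knob (a point): Centre of the lever's black ball knob, 32 mm in diameter, 202 mm above the bench when upright, on a 10 mm steel rod bare for 50 mm below the knob. It swings 180 mm from the lever's pivot, whose axis runs along the feeder's y through x = 0, z = 22 mm.
- spool: Loose waisted wooden spool, 26 mm in diameter with a 14 mm waist, 28 mm long, lying across one lane (either one) against the gate; origin at its centre. Its axis lies along the feeder's x and it rolls.
- roller: Loose plain wooden roller, 26 mm in diameter, 28 mm long, lying across the other lane against the gate; origin at its centre.
- plane: Bystander: loose wooden block plane, 46 x 135 x 85 mm, on the bench to the left of the feeder; origin at the centre of its underside.
- turned_finial: Bystander: loose turned wooden finial, 42 mm across, 76 mm high, standing to the left of the feeder; origin at the centre of its underside.

How it is judged:
On the way:
1. the lever is held tipped to one side (more than 0.33 rad) for 0.4 s ((value of joint lever above 0.33 rad or value of joint lever below -0.33 rad)), for 0.4 s.
At the end, for the whole second after the job is handed in: The spool rests inside the catch tray, the roller is still in its lane at the gate (within 15 mm of where it lay), and the lever stands upright within 0.06 rad (y of spool in the frame of feeder between -0.13 and -0.045 m and x of spool in the frame of feeder between -0.036 and 0.036 m and z of spool in the frame of feeder below 0.05 m and linear speed of each of spool, roller below 0.03 m/s and distance of roller from where it was at the start of the episode below 0.015 m and value of joint lever between -0.06 and 0.06 rad); the robot touches nothing.
It fails at once if the plain roller passes the gate (y of roller in the frame of feeder below 0.028 m).
It fails at once if the robot touches the spool (contact force between any of the arm, the fingers and spool above 0.3 N).
It fails at once if the robot touches the roller (contact force between any of the arm, the fingers and roller above 0.3 N).
It fails at once if the block plane is moved by more than 20 mm (distance of plane from where it was at the start of the episode above 0.02 m).
It fails at once if the finial is moved by more than 20 mm (distance of turned_finial from where it was at the start of the episode above 0.02 m).
It also fails if it takes over 35 s, if anything falls off the work surface, if the arm or the gripper's body presses on something with over 40 N, if the wrist force passes 120 N, or if a joint passes its speed limit or range.

### The arm

A 6-joint arm with a two-finger parallel gripper is mounted at the origin on a cart in front of the work surface, level with it; the furniture and walls round the work are solid. World frame = base frame: x ahead of the robot, y to its left, z up, the work surface at z = 0. Lengths are in m, angles in rad, forces in N, time in s.
With the tool pointing down it reaches from about 0.375 to 0.9 m from the base axis. Payload 3.1 kg.
Tool frame: the origin (TCP) lies on the centre line of the jaws, within the pads' length; the fingertips stand 22 mm ahead of it and the grasp point (between the pads) lies 3 mm ahead of it; z points along the fingers, y is the line along which they close (so a half turn about z gives the same grasp; the last joint's range is limited). The gripper opens to 85 mm and grips with 20 to 120 N. Pads are 22 mm wide; open, the fingers measure 114 mm over their backs; the gripper's body (76 mm by 85 mm) begins 54 mm behind the grasp point. The pads swing forward as they close: fully open they stand 13 mm farther back than shut.
Start: joints at [-1.528, 0.527, 1.433, -0, 1.181, -0.178], TCP at [0.137, -0.61, 0.217] pointing down, gripper open.
Joint ranges: [-3.08, 3.08], [-0.75, 2.2], [0.22, 2.44], [-1.43, 4.57], [0, 2.65], [-2.85, 2.85]. Speed limits (rad/s): [2.79, 2.79, 3.14, 3.14, 3.14, 3.14].

### API

Orientations are given as a unit quaternion [x, y, z, w].
In Python, from station import manip, vision, monitor gives the robot as it stands (manip), with the cameras (vision) and the readings (monitor).
- The arm moves only by the tool run_rows, called after "Request:" by a JSON object that holds its "api" and its "payload", one argument or row to a line. Schema: {"type":"object","properties":{"increments":{"type":"array","items":{"type":"number"},"minItems":5,"maxItems":100},"grip_force":{"type":"number"},"only":{"type":"string"},"quiet":{"type":"boolean"},"lines":{"type":"string"}},"required":["increments"],"additionalProperties":false}. increments is one flat list of numbers that holds 1 to 20 rows one after another, with no inner brackets; each row has 5 numbers: dx, dy, dz in m, then a turn about the tool's z in rad, then the opening from 0.0 (shut) to 1.0 (fully open); each row is the pose to reach, as a shift and turn from the pose commanded when the call began, along the tool's axes at that moment; what a row does not reach only later rows make up. A row lasts 1/10 s, in which the tool goes at most 0.05 m and 0.15 rad, less where a joint would pass 70% of its speed; a pose out of reach is approached as far as the arm can. The fingers move at their own pace and stop on an object; grip_force is the grip in N (left out, the last holds). Time passes only in rows, so rows that do not move let the fingers close. The tool returns the time, the measured TCP pose, the force, the opening and the grip force at its end. only (a regular expression) keeps the lines of the reply that match it, lines (a string "A,B") keeps lines A to B, and quiet returns only ok. Input that does not fit is refused with a message, and nothing moves.
- monitor.sense(): the state, without advancing time (a new reading comes with each control period).
- vision.snapshot(name): name is "scene" or "side" or "wrist"; returns a dict with "pixels" (480x640x3 uint8, red, green, blue), "range_z" (480x640 float32, m along the optical axis (not along the pixel's ray), 0 where there is no reading), "fov_y" (degrees; the focal length in pixels is half the picture's height over the tangent of half this angle, whatever the lens; pixels are square), "cx", "cy" (the principal point, pixels), "R" (3x3) and "t" (3): a world point X has camera coordinates R X + t; the wrist camera has in their place "hand_eye" (4x4, takes a point from camera to tool coordinates, whose origin is the TCP and whose axes are the flange's). Camera axes: x right, y down, z forward; pixel columns grow to the right and rows downward; lengths in m; the calibration is good to about 2 mm. A picture is of the moment at which its call begins: read the wrist's pose just before it.
- manip.sign_off(): hands the job in; it is judged then, once.
The state is a dict: "t": time; "q": joint angles; "qd": joint speeds; "tau": joint torques, N m; "tcp_pos": TCP position; "tool_rot": TCP orientation; "force": force on the tool from outside, world axes, zero at the start; "ft_torque": the same for the moment, N m; "finger_gap": opening from 0.0 (shut) to 1.0 (fully open); "gripper_force": force on a finger pad.
Only numpy, scipy, OpenCV 4.12 (cv2) and the standard library are available. Lean on these libraries where they do the work, as an engineer would, in place of code of your own. Each camera call takes 0.05 s, during which the arm holds its last target. There are 200 camera calls.

## Working session

There is one attempt and no reset: what is moved stays moved. The work goes in short steps, Python scripts to look and compute and a tool call to move; the robot and the scene stay as the last step left them, time stands still between calls to the robot, and variables do not carry over. Pictures are saved under pics/ and viewed, at most 10 in all, crops included, and the job is handed in when it is done.

```bash
ls; mkdir -p pics; cat > h.py <<'E'
import numpy as np, cv2
from station import manip, vision, monitor
def cam(n):
    s=vision.snapshot(n); s['f']=240/np.tan(np.radians(s['fov_y'])/2); return s
def pts(s):
    v,u=np.mgrid[:480,:640]; z=s['range_z']
    P=np.stack([(u-s['cx'])/s['f']*z,(v-s['cy'])/s['f']*z,z],-1)
    return (P-s['t'])@s['R']   # R^T (p-t)
E
python3 - <<'E'
from h import *
for n in('scene','side'):
    s=cam(n); np.savez('/tmp/'+n+'.npz',**s); cv2.imwrite(f'pics/{n}0.png',s['pixels'][...,::-1]); print(n,s['R'],s['t'],s['f'],(s['range_z']>0).mean())
st=monitor.sense(); print(st['tcp_pos'],st['tool_rot'])
E
```

```text
pics
station.py
scene [[-0.73928152 -0.67328707 -0.01213919]
 [-0.47792322  0.5372975  -0.69491064]
 [ 0.4743967  -0.50793299 -0.71899364]] [0.48718458 0.28847845 0.82273217] 490.7331504293553 0.9925553385416667
side [[ 0.96230652 -0.27135705 -0.01820763]
 [-0.14542823 -0.45684423 -0.87757847]
 [ 0.22981906  0.84714739 -0.47908716]] [-0.48034483  0.27840011  0.92159198] 597.4389857685026 0.9960188802083333
[ 0.13688131 -0.60913527  0.2162373 ] [ 9.93908427e-01  1.10204801e-01  4.99029756e-05 -9.68094661e-04]
```

View pics/scene0.png

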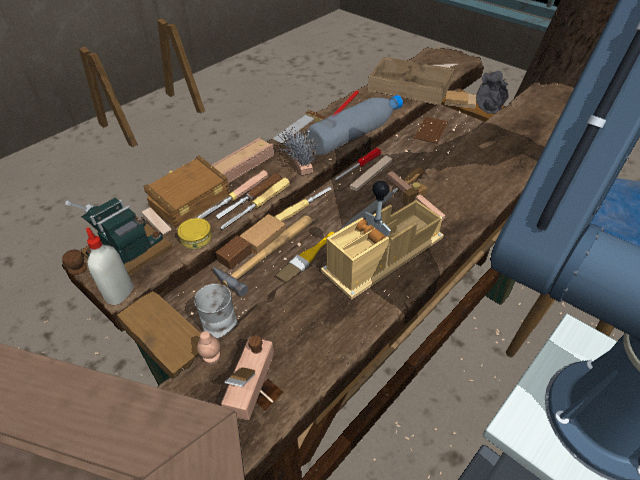

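View pics/side0.png

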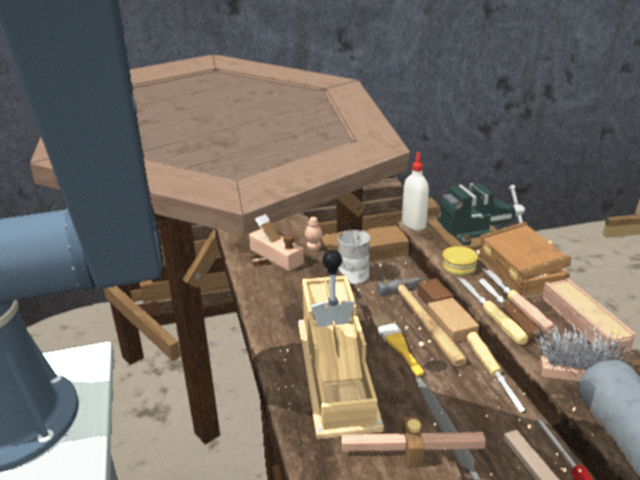

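The scene picture shows the feeder (base roughly at 325-445, 200-295) with the knob at about (381,188). Two brown turned pieces sit near (372,232). In the side picture the knob is at (332,259), the tray end is nearest the camera at (345,420), and the plane and finial are at the far left.

```bash
python3 - <<'E'
from h import *
L={n:dict(np.load('/tmp/'+n+'.npz')) for n in('scene','side')}
# knob: dark blob, two-view triangulation + depth
rays=[]
for n,(u0,v0) in dict(scene=(381,188),side=(332,259)).items():
    s=L[n]; px=s['pixels'].astype(int); m=np.zeros((480,640),np.uint8)
    w=(slice(v0-16,v0+17),slice(u0-16,u0+17)); m[w]=(px[w].max(-1)<60)
    k,lab,st,c=cv2.connectedComponentsWithStats(m); i=1+st[1:,4].argmax()
    print(n,st[i],c[i]); d=s['R'].T@np.array([(c[i][0]-s['cx'])/s['f'],(c[i][1]-s['cy'])/s['f'],1]); d/=np.linalg.norm(d)
    rays.append((-s['R'].T@s['t'],d)); P=pts(s)[lab==i]; print('depth med',np.median(P,0))
A=sum(np.eye(3)-np.outer(d,d) for o,d in rays); b=sum((np.eye(3)-np.outer(d,d))@o for o,d in rays)
K=np.linalg.solve(A,b); print('knob',K,[np.linalg.norm(np.cross(K-o,d)) for o,d in rays])
# feeder: yellow-pale cloud around knob
Q=[]
for n in L:
    s=L[n]; P=pts(s); h=cv2.cvtColor(s['pixels'],cv2.COLOR_RGB2HSV)
    m=(abs(P[...,0]-K[0])<.25)&(abs(P[...,1]-K[1])<.3)&(P[...,2]>.006)&(P[...,2]<.12)&(h[...,0]>18)&(h[...,0]<32)&(h[...,1]>60)&(h[...,2]>90)
    k,lab,st,c=cv2.connectedComponentsWithStats(cv2.morphologyEx(m.astype(np.uint8),cv2.MORPH_OPEN,np.ones((3,3))));i=1+st[1:,4].argmax()
    p=P[lab==i]; print(n,st[i],len(p)); Q.append(p)
    r=cv2.minAreaRect(p[:,:2].astype(np.float32)*1000); print(r, cv2.boxPoints(r).round())
r=cv2.minAreaRect(np.vstack(Q)[:,:2].astype(np.float32)*1000); print(r)
s=L['scene']; cv2.imwrite('pics/c1.png',cv2.resize(s['pixels'][165:305,310:455,::-1],None,fx=4,fy=4,interpolation=cv2.INTER_CUBIC))
E
```

```text
scene [365 181  24  21 329] [377.63221884 190.80243161]
depth med [ 0.51872945 -0.01050228  0.2045458 ]
side [323 251  18  23 285] [331.85263158 261.70877193]
depth med [ 0.51721131 -0.02591933  0.20607818]
knob [ 0.52255526 -0.01173597  0.19706058] [np.float64(0.0016286834439060006), np.float64(0.0016286834439062001)]
scene [ 328  227   55   67 1602] 1602
((524.71044921875, 51.303955078125), (89.97281646728516, 90.85095977783203), 81.94171142578125) [[473.  13.]
 [563.   0.]
 [576.  89.]
 [486. 102.]]
side [ 323  324   40   55 1005] 1005
((521.8458862304688, -58.599605560302734), (85.8661880493164, 54.12703323364258), 81.65381622314453) [[ 489.  -97.]
 [ 542. -105.]
 [ 555.  -20.]
 [ 501.  -12.]]
((514.30126953125, -0.9911575317382812), (194.82559204101562, 91.1576919555664), 79.76554870605469)
```

View pics/c1.png

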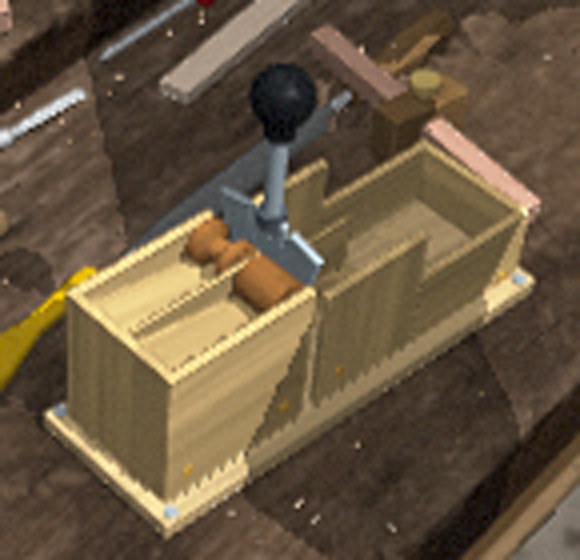

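The crop shows the waisted spool in the lane away from the robot (crop ~(215,245)) and the plain roller in the near lane (~(262,280)). The tray is at world -y, so the feeder's +x is roughly world +x. The lever therefore has to lean towards the robot.

```bash
python3 - <<'E'
from h import *
from scipy.spatial.transform import Rotation as Ro
L={n:dict(np.load('/tmp/'+n+'.npz')) for n in('scene','side')}
def ray(n,u,v):
    s=L[n]; d=s['R'].T@np.array([(u-s['cx'])/s['f'],(v-s['cy'])/s['f'],1]); return -s['R'].T@s['t'],d/np.linalg.norm(d)
def plane(n,u,v,z): o,d=ray(n,u,v); return o+d*(z-o[2])/d[2]
C=[plane('scene',310+a/4,165+b/4,.012) for a,b in((168,522),(48,410),(535,275))]; print('corners',np.round(C,4))
e=C[0]-C[2]; f=C[1]-C[0]; print(np.linalg.norm(e),np.linalg.norm(f)); yd=e/np.linalg.norm(e); print('yaw deg',np.degrees(np.arctan2(-yd[0],yd[1])), np.degrees(np.arctan2(f[1],f[0])))
O=(C[1]+C[2])/2; print('centre',O)
T=[plane('scene',310+a/4,165+b/4,.106) for a,b in((170,380),(70,290),(315,288))]; print('wall top',np.round(T,4))
e=T[1]-T[0]; print('yaw top',np.degrees(np.arctan2(e[1],e[0])), np.linalg.norm(e))
rs=[ray('scene',381,190),ray('side',332,261.5)]
A=sum(np.eye(3)-np.outer(d,d) for o,d in rs); b=sum((np.eye(3)-np.outer(d,d))@o for o,d in rs); print('knob',np.linalg.solve(A,b), plane('scene',381,190,.202),plane('side',332,261.5,.202))
st=monitor.sense(); R=Ro.from_quat(st['tool_rot']).as_matrix(); print(R.round(3)); K=np.linalg.solve(A,b)
print('tool-axes shift to 0.1 above', R.T@(np.array([K[0],K[1],.30])-st['tcp_pos']))
E
```

Request:
{"api": "run_rows", "payload": {
  "increments": [0.1, -0.1, -0.083, -0.3, 0.65, 0.504, -0.495, -0.083, -1.2, 0.65, 0.504, -0.495, -0.083, -1.2, 0.65, 0.504, -0.495, -0.083, -1.2, 0.65, 0.504, -0.495, -0.083, -1.2, 0.65, 0.504, -0.495, -0.083, -1.2, 0.65, 0.504, -0.495, -0.083, -1.2, 0.65, 0.504, -0.495, -0.083, -1.2, 0.65, 0.504, -0.495, -0.083, -1.2, 0.65, 0.504, -0.495, -0.083, -1.2, 0.65, 0.504, -0.495, -0.083, -1.2, 0.65, 0.504, -0.495, -0.083, -1.2, 0.65, 0.504, -0.495, -0.083, -1.2, 0.65, 0.504, -0.495, -0.083, -1.2, 0.65, 0.504, -0.495, -0.083, -1.2, 0.65, 0.504, -0.495, -0.083, -1.2, 0.65, 0.504, -0.495, -0.083, -1.2, 0.65, 0.504, -0.495, -0.083, -1.2, 0.65, 0.504, -0.495, -0.083, -1.2, 0.65, 0.504, -0.495, -0.083, -1.2, 0.65]
}}

```text
t: 2.1
tcp_pos: [0.5198, -0.0176, 0.3001]
tool_rot: [0.759, 0.651, -0.0, -0.0]
force: [-0.6, 0.5, 1.0]
finger_gap: 0.652
gripper_force: 0.0
```

```bash
python3 - <<'E'
from h import *
from scipy.spatial.transform import Rotation as Ro
st=monitor.sense(); s=cam('wrist'); cv2.imwrite('pics/w1.png',s['pixels'][...,::-1])
R=Ro.from_quat(st['tool_rot']).as_matrix(); H=s['hand_eye']; print(R.round(3),st['tcp_pos'],H.round(3),s['f'],s['cx'],s['cy'])
# knob: dark pixels, with depth between knob-like heights
z=s['range_z']; v,u=np.mgrid[:480,:640]; P=np.stack([(u-s['cx'])/s['f']*z,(v-s['cy'])/s['f']*z,z],-1)
W=(P@H[:3,:3].T+H[:3,3])@R.T+st['tcp_pos']
m=((W[...,2]>.19)&(W[...,2]<.23)&(s['pixels'].max(-1)<70)&(abs(W[...,0]-.52)<.05)&(abs(W[...,1]+.016)<.05)).astype(np.uint8)
(c,r)=cv2.minEnclosingCircle(np.argwhere(m)[:,::-1].astype(np.float32)); print(m.sum(),c,r)
d=R@H[:3,:3]@np.array([(c[0]-s['cx'])/s['f'],(c[1]-s['cy'])/s['f'],1]); o=R@H[:3,3]+st['tcp_pos']; K=o+d*(.2-o[2])/d[2]; print('knob at z .2',K)
print('tool shift',R.T@(np.array([K[0],K[1],.187])-st['tcp_pos']),'top',W[m>0].max(0),W[m>0].min(0))
E
```

```text
[[ 0.151  0.988 -0.   ]
 [ 0.988 -0.151 -0.   ]
 [-0.    -0.    -1.   ]] [ 0.51976427 -0.01756094  0.30007646] [[ 0.001 -0.953 -0.302  0.077]
 [ 1.     0.001 -0.    -0.001]
 [ 0.    -0.302  0.953 -0.157]
 [ 0.     0.     0.     1.   ]] 365.84532408651495 319.2261127719065 237.72628913372998
1366 (319.10076904296875, 228.00755310058594) 21.571386337280273
knob at z .2 [ 0.51891555 -0.0146693   0.2       ]
tool shift [ 0.00274074 -0.00123504  0.11307665] top [0.53430996 0.00142355 0.21917203] [ 0.50476155 -0.02694602  0.20073522]
```

View pics/w1.png

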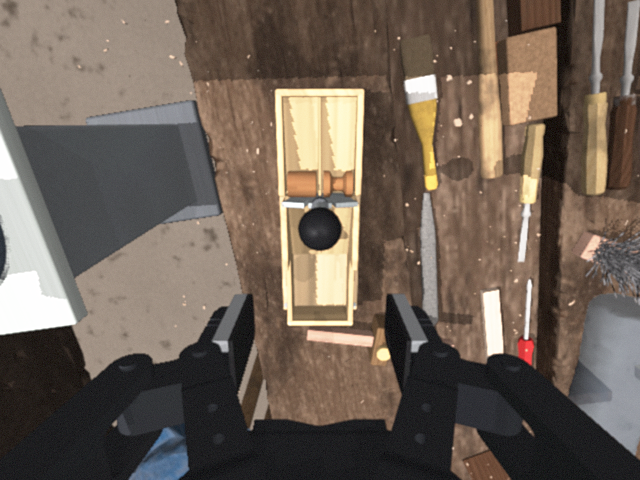

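The wrist view has the knob at (319,228) centred between the jaws. The roller is at (300,183) and the waisted spool at (340,183), on the +x side. I'll lower the open jaws round the knob.

Request:
{"api": "run_rows", "payload": {
  "increments": [0.003, -0.001, 0.04, 0, 0.65, 0.003, -0.001, 0.08, 0, 0.65, 0.003, -0.001, 0.113, 0, 0.65, 0.003, -0.001, 0.113, 0, 0.65]
}}

```text
t: 2.55
tcp_pos: [0.5161, -0.013, 0.1833]
tool_rot: [0.758, 0.652, -0.003, -0.004]
force: [-1.3, 0.0, 0.8]
finger_gap: 0.649
gripper_force: 0.0
```

Request:
{"api": "run_rows", "payload": {
  "increments": [0, -0.02, 0, 0, 0.65, 0, -0.045, 0, 0, 0.65, 0, -0.07, 0, 0, 0.65, 0, -0.09, 0, 0, 0.65, 0, -0.09, 0, 0, 0.65, 0, -0.09, 0, 0, 0.65, 0, -0.09, 0, 0, 0.65, 0, -0.09, 0, 0, 0.65, 0, -0.09, 0, 0, 0.65, 0, -0.09, 0, 0, 0.65, 0, -0.09, 0, 0, 0.65, 0, -0.09, 0, 0, 0.65]
}}

```text
t: 3.75
tcp_pos: [0.4349, -0.0008, 0.1904]
tool_rot: [0.758, 0.652, 0.003, 0.004]
force: [-1.6, 0.9, 13.4]
finger_gap: 0.654
gripper_force: 6.8
```

```bash
python3 - <<'E'
from h import *
a=cam('scene')['pixels'][165:305,310:455]; b=cam('side')['pixels'][230:440,270:420]
a=cv2.resize(a,(400,400)); b=cv2.resize(b,(300,420))[:400]
cv2.imwrite('pics/p2.png',np.hstack([a,b])[...,::-1])
E
```

```text
(no output)
```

View pics/p2.png

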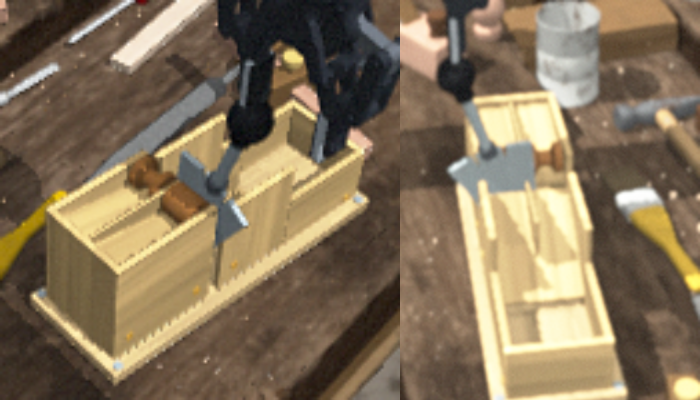

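The lever is leaning towards the robot. The spool, at (150,170) on the left and (548,157) on the right, is only just at or passing the gate, and the roller is still behind its blade at (185,200). I'll hold longer and re-check.

Request:
{"api": "run_rows", "payload": {
  "increments": [0, 0, 0, 0, 0.65, 0, 0, 0, 0, 0.65, 0, 0, 0, 0, 0.65, 0, 0, 0, 0, 0.65]
}}

```text
t: 4.25
tcp_pos: [0.4349, -0.0008, 0.1904]
tool_rot: [0.758, 0.652, 0.003, 0.004]
force: [-1.2, 1.3, 13.7]
finger_gap: 0.653
gripper_force: 6.8
```

```bash
python3 - <<'E'
from h import *
st=monitor.sense(); print(st['t'],st['tcp_pos'],st['force'],st['finger_gap'],st['gripper_force'])
S=cam('scene');D=cam('side')
rs=[]
for s,(u,v) in((S,(400,206)),(D,(298,269))):
    px=s['pixels'];print()
a=S['pixels'][165:305,310:455]; b=D['pixels'][230:440,270:420]
cv2.imwrite('pics/p3.png',np.hstack([cv2.resize(a,(435,420)),cv2.resize(b,(300,420))])[...,::-1])
np.savez('/tmp/S3.npz',**S);np.savez('/tmp/D3.npz',**D)
E
```

```text
4.25 [ 0.43489618 -0.00079897  0.19043433] [-1.24675067  1.29436561 13.7133833 ] 0.6530803318357107 6.7645445466041565
```

View pics/p3.png

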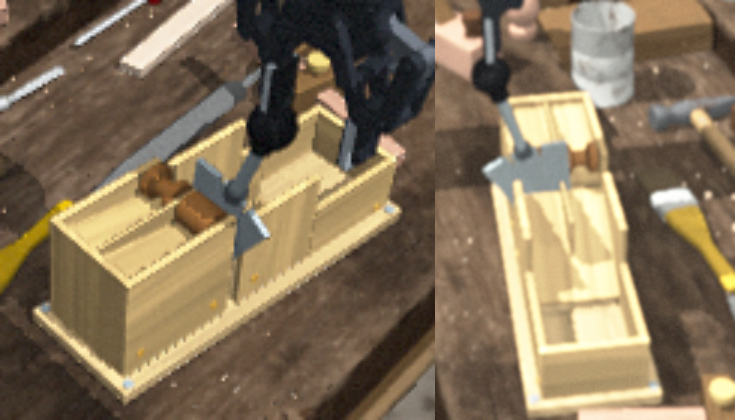

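The spool (155,183) hasn't moved, so the lane isn't fully open. The 13.7 N vertical load also suggests the finger is riding on the knob. I'll measure the knob's position now.

```bash
python3 - <<'E'
from h import *
S=dict(np.load('/tmp/S3.npz'));D=dict(np.load('/tmp/D3.npz'))
# knob px from views: scene (310+272/3, 165+130/3), side (270+(491-435)/2, 230+78/2)
rs=[]
for s,(u,v) in((S,(310+272/3,165+130/3)),(D,(270+56/2,230+78/2))):
    d=s['R'].T@np.array([(u-s['cx'])/s['f'],(v-s['cy'])/s['f'],1]);rs.append((-s['R'].T@s['t'],d/np.linalg.norm(d)))
A=sum(np.eye(3)-np.outer(d,d) for o,d in rs); b=sum((np.eye(3)-np.outer(d,d))@o for o,d in rs); K=np.linalg.solve(A,b)
print('knob',K,[np.linalg.norm(np.cross(K-o,d)) for o,d in rs])
x=(K-[.519,-.0147,0])@np.array([.988,-.151,0]); print('offset along feeder x',x,'tilt',np.arcsin(x/.18), np.arctan2(x,K[2]-.022))
cv2.imwrite('pics/p4.png',np.hstack([cv2.resize(S['pixels'][140:240,360:460],(400,400),interpolation=2),cv2.resize(D['pixels'][200:300,250:350],(400,400),interpolation=2)])[...,::-1])
E
```

```text
knob [ 0.46677426 -0.00775638  0.19007095] [np.float64(0.000532297026704179), np.float64(0.0005322970267042624)]
offset along feeder x -0.05264751289510575 tilt -0.29682568376001245 -0.303564131792755
```

View pics/p4.png

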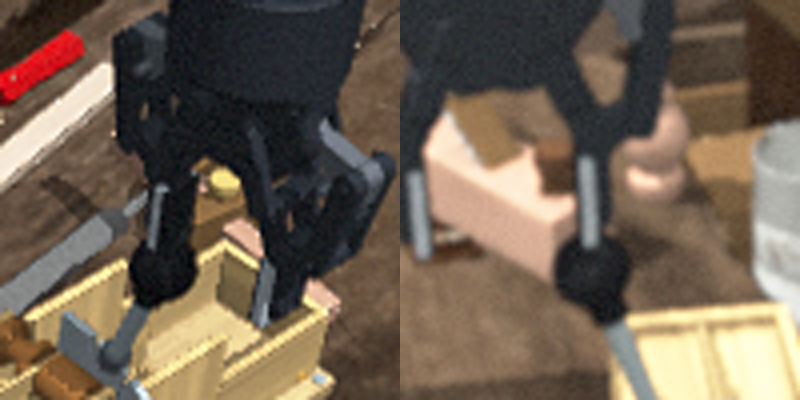

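Both views show the +x finger's tip sitting on top of the knob: crop (150,250) in scene and (590,250) in side. The tips reach less far than I assumed at this opening, so I'll measure the tip height.

```bash
python3 - <<'E'
from h import *
S=dict(np.load('/tmp/S3.npz'));D=dict(np.load('/tmp/D3.npz'))
def tri(a,b):
    rs=[]
    for s,(u,v) in((S,a),(D,b)):
        d=s['R'].T@np.array([(u-s['cx'])/s['f'],(v-s['cy'])/s['f'],1]);rs.append((-s['R'].T@s['t'],d/np.linalg.norm(d)))
    A=sum(np.eye(3)-np.outer(d,d) for o,d in rs); b=sum((np.eye(3)-np.outer(d,d))@o for o,d in rs); K=np.linalg.solve(A,b)
    return K.round(4),np.linalg.norm(np.cross(K-rs[0][0],rs[0][1])).round(4)
print('free tip',tri((425.5,221),(255,265)))
for s in(S,D):
    P=pts(s); m=(P[...,2]>.12)&(abs(P[...,0]-.42)<.03)&(abs(P[...,1])<.03)
    m2=m&(s['pixels'].max(-1)>20); print('lowest z of free finger',np.sort(P[...,2][m])[:8].round(3), m.sum())
E
```

```text
free tip (array([0.4039, 0.0042, 0.2032]), np.float64(0.0017))
lowest z of free finger [0.21  0.21  0.212 0.213 0.213 0.213 0.214 0.214] 3437
lowest z of free finger [0.21  0.211 0.211 0.211 0.212 0.213 0.214 0.214] 2962
```

The fingertips are really at z≈0.207, about 40 mm higher than assumed, so the finger slid onto the knob's top. I'll ease the lever back to upright under the finger's friction so it doesn't snap, then lift.

Request:
{"api": "run_rows", "payload": {
  "increments": [0, 0.006, -0.0017, 0, 0.65, 0, 0.012, -0.0032, 0, 0.65, 0, 0.018, -0.0045, 0, 0.65, 0, 0.024, -0.0055, 0, 0.65, 0, 0.03, -0.0064, 0, 0.65, 0, 0.036, -0.007, 0, 0.65, 0, 0.042, -0.0075, 0, 0.65, 0, 0.048, -0.0078, 0, 0.65, 0, 0.053, -0.0078, 0, 0.65, 0, 0.053, -0.0078, 0, 0.65, 0, 0.053, -0.02, 0, 0.65, 0, 0.053, -0.05, 0, 0.65, 0, 0.053, -0.08, 0, 0.65, 0, 0.053, -0.08, 0, 0.65, 0, 0.053, -0.08, 0, 0.65]
}}

```text
t: 5.85
tcp_pos: [0.4845, -0.0082, 0.2686]
tool_rot: [0.758, 0.652, 0.001, 0.001]
force: [-1.1, -0.2, -0.8]
finger_gap: 0.65
gripper_force: 0.0
```

```bash
cat > w.py <<'E'
from h import *
from scipy.spatial.transform import Rotation as Ro
import sys
def wrist():
    st=monitor.sense(); s=cam('wrist'); R=Ro.from_quat(st['tool_rot']).as_matrix(); H=s['hand_eye']
    z=s['range_z']; v,u=np.mgrid[:480,:640]; P=np.stack([(u-s['cx'])/s['f']*z,(v-s['cy'])/s['f']*z,z],-1)
    T=P@H[:3,:3].T+H[:3,3]; return st,s,T,T@R.T+st['tcp_pos'],R
st,s,T,W,R=wrist()
px=s['pixels']
m=(W[...,2]>.185)&(W[...,2]<.225)&(px.max(-1)<70)&(abs(W[...,1]+.016)<.03)&(abs(W[...,0]-.5)<.1)
print('knob cloud mean',W[m].mean(0),m.sum(),'top',W[m][:,2].max())
f=(T[...,2]>-.08)&(T[...,2]<.05)&(abs(T[...,1])<.07)&(abs(T[...,0])<.02)&(s['range_z']>0)
for sg in(-1,1):
    q=T[f&(T[...,1]*sg>0)]; print('finger pts tool z max',q[:,2].max() if len(q) else None,len(q), 'y',(q[:,1].min(),q[:,1].max()) if len(q) else '')
cv2.imwrite('pics/'+sys.argv[1]+'.png',px[...,::-1])
E
python3 w.py w5
```

```text
knob cloud mean [ 0.51672248 -0.01033356  0.21286658] 1793 top 0.21907031517748668
finger pts tool z max -0.017757145742843955 10840 y (np.float64(-0.06262521845618098), np.float64(-0.023002938899251577))
finger pts tool z max 0.049954067964149224 10841 y (np.float64(0.021192613551046565), np.float64(0.06065746960583447))
```

View pics/w5.png

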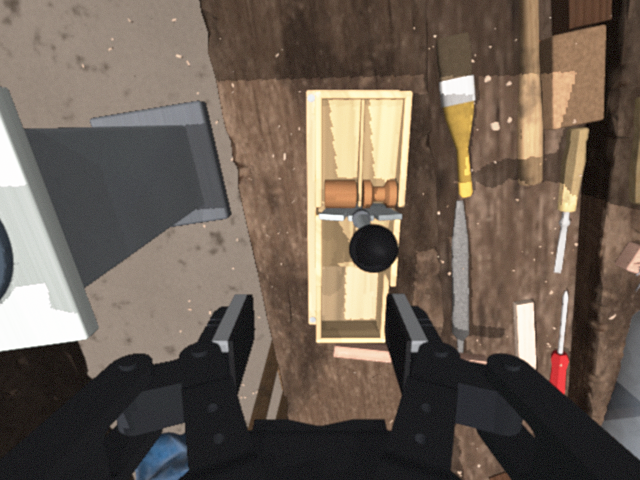

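The lever is upright again with both pieces at the gate (roller (340,193), spool (380,193)). The wrist depth confirms that the tips sit 18 mm behind the nominal TCP. I'll re-centre over the knob and go 40 mm deeper.

Request:
{"api": "run_rows", "payload": {
  "increments": [-0.001, 0.035, 0, 0, 0.65, -0.001, 0.035, 0, 0, 0.65, -0.001, 0.035, 0.03, 0, 0.65, -0.001, 0.035, 0.06, 0, 0.65, -0.001, 0.035, 0.09, 0, 0.65, -0.001, 0.035, 0.12, 0, 0.65, -0.001, 0.035, 0.12, 0, 0.65, -0.001, 0.035, 0.12, 0, 0.65]
}}

```text
t: 6.7
tcp_pos: [0.5169, -0.0139, 0.1465]
tool_rot: [0.758, 0.652, -0.001, -0.001]
force: [0.2, -0.6, 0.3]
finger_gap: 0.651
gripper_force: 0.0
```

Request:
{"api": "run_rows", "payload": {
  "increments": [0, -0.02, 0, 0, 0.65, 0, -0.04, 0, 0, 0.65, 0, -0.06, 0, 0, 0.65, 0, -0.075, 0, 0, 0.65, 0, -0.086, 0, 0, 0.65, 0, -0.086, 0, 0, 0.65, 0, -0.086, 0, 0, 0.65, 0, -0.086, 0, 0, 0.65, 0, -0.086, 0, 0, 0.65, 0, -0.086, 0, 0, 0.65, 0, -0.086, 0, 0, 0.65, 0, -0.086, 0, 0, 0.65, 0, -0.086, 0, 0, 0.65, 0, -0.086, 0, 0, 0.65]
}}

```text
t: 8.1
tcp_pos: [0.4326, -0.0012, 0.147]
tool_rot: [0.758, 0.652, -0.0, 0.0]
force: [3.0, -1.2, 1.7]
finger_gap: 0.651
gripper_force: 1.5
```

```bash
python3 - <<'E'
from h import *
a=cam('scene')['pixels'][165:305,310:455]; b=cam('side')['pixels'][230:440,270:420]
cv2.imwrite('pics/p6.png',np.hstack([cv2.resize(a,(435,420)),cv2.resize(b,(300,420))])[...,::-1])
E
```

```text
(no output)
```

View pics/p6.png

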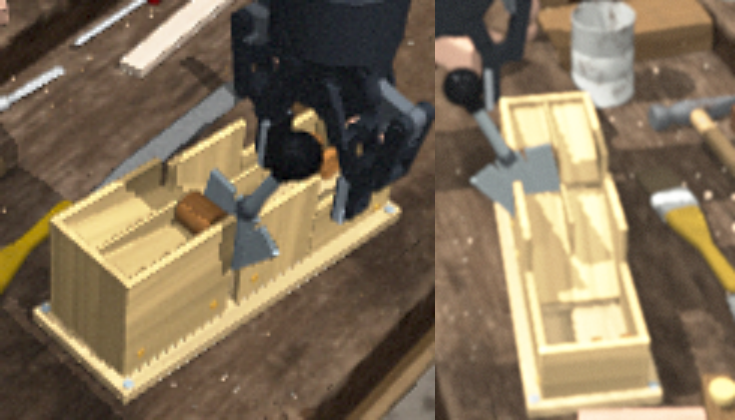

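The lever is tipped fully. The spool has left its lane and is in the tray (brown at (330,160) left, edge at (625,335) right), and the roller is still at its gate (200,212). I'll ease the lever back and withdraw.

Request:
{"api": "run_rows", "payload": {
  "increments": [0, 0.01, 0, 0, 0.65, 0, 0.02, 0, 0, 0.65, 0, 0.03, 0, 0, 0.65, 0, 0.04, 0, 0, 0.65, 0, 0.05, 0, 0, 0.65, 0, 0.06, 0, 0, 0.65, 0, 0.068, 0, 0, 0.65, 0, 0.076, 0, 0, 0.65, 0, 0.083, 0, 0, 0.65, 0, 0.087, 0, 0, 0.65, 0, 0.087, 0, 0, 0.65, 0, 0.087, 0, 0, 0.65, 0, 0.087, -0.03, 0, 0.65, 0, 0.087, -0.07, 0, 0.65, 0, 0.087, -0.11, 0, 0.65, 0, 0.087, -0.15, 0, 0.65, 0, 0.087, -0.15, 0, 0.65, 0, 0.087, -0.15, 0, 0.65, 0, 0.087, -0.15, 0, 0.65, 0, 0.087, -0.15, 0, 0.65]
}}

```text
t: 10.2
tcp_pos: [0.5173, -0.0139, 0.2954]
tool_rot: [0.758, 0.652, -0.001, -0.002]
force: [0.1, 0.3, 0.4]
finger_gap: 0.65
gripper_force: 0.0
```

```bash
python3 w.py w7
```

```text
knob cloud mean [ 0.51894912 -0.01079275  0.21297323] 1402 top 0.21947365173819183
finger pts tool z max -0.017443758400425946 10829 y (np.float64(-0.06276235521128717), np.float64(-0.023319822241866205))
finger pts tool z max -0.018064970308301037 10839 y (np.float64(0.021214306639155675), np.float64(0.060989652977646844))
```

View pics/w7.png

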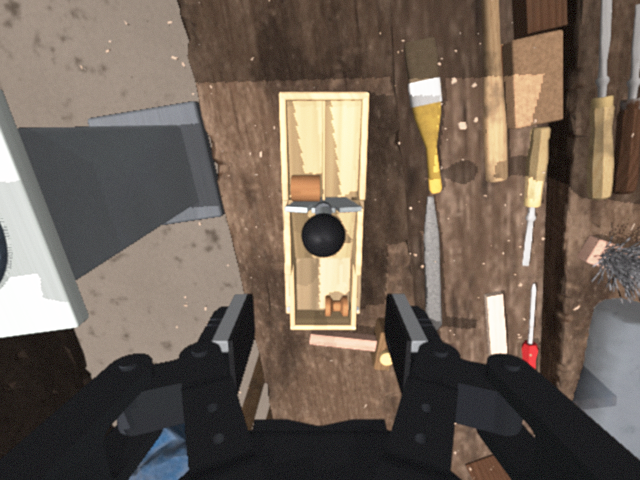

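The spool is in the tray at (338,305), the roller is at the gate at (306,187), and the lever is upright with its knob at (323,235). The gripper is clear of everything.

```bash
python3 -c "
from station import manip, vision, monitor
print(manip.sign_off())"
```

```text
the job is handed in; nothing more can be done
None
```

The job is handed in (no verdict printed): after a first push that slid onto the knob and only half-tipped the lever, the second sent the spool into the catch tray, with the roller still at its gate, the lever upright and the gripper clear.

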